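# Set the plaster vibrator's strength wheel and start it

### The job

The plaster vibrator has a dental cast waiting on its rubber plate. Roll the ribbed thumbwheel that peeps out of the slot in its panel, with a light fingertip (never above 15 N on the wheel), until the red pointer stands at the green tab, and take the finger off. Then press the round green start button down and let go, leaving the cast and everything else lying as it is.

Things in the scene. Friction and masses are not known exactly. Their poses are not given: they have to be found in the camera images.
- vibrator: plaster vibrator, fixed: white box 170 (its x) x 200 (its y) x 50 mm high, level top panel 50 mm above the origin, which is the centre of its underside; x points to the back (away from the robot), y to the left, z up. The rear of the panel carries a black rubber plate, 70 x 176 x 10 mm, centred at (44, 0) mm
- wheel_mount: thumbwheel mount; fixed origin = centre of the wheel's slot (16 mm in x, 40 mm in y) at the panel's top, (-50, 45, 50) mm in the vibrator's frame; axes as the vibrator's. Black wheel, 12 mm wide, radius 20 mm, axle along x: its rim rolls along y. The rim's crest stands 3 to 9 mm above the panel, differing from unit to unit and not told by this pose: feel for it. Over 15 N damages it
- wheel (a joint): turn of the thumbwheel, 0 to 3.6 rad, stops at both ends, stays where left; grows when the crest is rolled toward the vibrator's -y (right). The rim has no teeth to push (ribs only drawn): friction carries it; it needs 2.5 N along the rim, so some 3 to 5 N of downward press, else the finger slips. The axle is sprung, yielding down 1 mm per 10 N
- pointer (a joint): place of the red pointer along its scale in m, 0 at the left end, growing to the right (vibrator's -y); geared to the wheel, 0.015 m per rad
- tab (a joint): place of the green tab along the same scale in m, same zero and direction; it stays put. The pointer is set when pointer and tab agree within half the tab's width (3.5 mm)
- pointer_mark (a point): middle of the red pointer, a little flag 2.2 mm wide standing in a narrow scale window, 9 x 66 mm along y, centred at (-12, 45) mm in the vibrator's frame; about level with the panel, its height means nothing. The pointer cannot be moved by hand
- tab_mark (a point): the point of the scale that the green tab marks (on the pointer's line, in the window). The tab itself, 7 x 7 mm, stands on the panel 8.5 mm behind (+x) this point
- start (a joint): travel of the start button in m, 0 released, 0.006 fully down; springs back; fully down takes 5 N, and it starts the machine beyond 0.004
- start_top (a point): centre of the top face of the round green start button, 26 mm across, on the panel at about (-50, -52) mm in the vibrator's frame; pressed straight down
- cast_center (a point): centre (half-way up) of a white dental cast, about 55 x 60 x 30 mm, loose on the rubber plate; leave it
- spatula: steel spatula 154 mm long (its y), 7 mm high, loose, in front of the vibrator; leave it
- dish: small white glass dish, 35 mm across, 22 mm high, loose, left of the vibrator; leave it
- bottle: small black bottle with a blue band, 21 mm across, 58 mm high, loose, right of the vibrator; leave it
- roll: roll of tan tape lying flat, 48 mm across, 12 mm high, loose, right of the vibrator; leave it

How it is judged:
On the way, in this order (a step that is already met when the one before it is completed fails the run):
1. the pointer is set to the green tab and the finger is off the wheel (y of pointer_mark in the frame of tab_mark between -0.0035 and 0.0035 m and contact force between anything else and wheel_mount below 0.1 N), for 0.2 s.
2. the start button is pressed (value of joint start above 0.004 m), for 0.05 s.
At the end, for the whole second after the job is handed in: the pointer stands within 3.5 mm, along the scale, of the point the green tab marks, the start button has been pressed after the setting and is up again, and the cast and other loose things lie within 20 mm of where they were (y of pointer_mark in the frame of tab_mark between -0.0035 and 0.0035 m and value of joint start below 0.0015 m and distance of each of cast_center, spatula, dish, bottle, roll from where it was at the start of the episode below 0.02 m); the robot touches nothing.
It fails at once if more than 15 N on the thumbwheel (contact force between anything else and wheel_mount above 15 N).
It fails at once if more than 40 N on the vibrator (contact force between the arm and vibrator above 40 N).
It fails at once if the cast or another bystander moved by more than 20 mm (not (distance of each of cast_center, spatula, dish, bottle, roll from where it was at the start of the episode below 0.02 m)).
It also fails if it takes over 64 s, if anything falls off the work surface, if the arm or the gripper's body presses on something with over 40 N, if the wrist force passes 120 N, or if a joint passes its speed limit or range.

### The arm

A 6-joint arm with a two-finger parallel gripper is mounted at the origin on a cart in front of the work surface, level with it; the furniture and walls round the work are solid. World frame = base frame: x ahead of the robot, y to its left, z up, the work surface at z = 0. Lengths are in m, angles in rad, forces in N, time in s.
With the tool pointing down it reaches from about 0.375 to 0.975 m from the base axis. Payload 3.8 kg.
Tool frame: the origin (TCP) lies at the very end of the fingers, on their centre line; the grasp point (between the pads) lies bot.grasp_offset behind it (bot.grasp_offset is the distance from the TCP to the grasp point, in m); y points along the fingers, x is the direction in which the jaws open and shut, and the axes are right-handed (so a half turn about y gives the same grasp; the last joint's range is limited). The gripper opens to 85 mm and grips with 20 to 120 N. Pads are 22 mm wide; open, the fingers measure 114 mm over their backs; the gripper's body (76 mm by 85 mm) begins 54 mm behind the grasp point. The pads swing forward as they close: fully open they stand 13 mm farther back than shut.
Start: joints at [1.153, 0.264, 1.604, -0, 1.274, -0.037], TCP at [0.251, 0.627, 0.231] pointing down, gripper open.
Joint ranges: [-2.63, 2.63], [-0.94, 2.18], [0.31, 2.57], [-1.31, 4.45], [0, 2.66], [-2.55, 2.55]. Speed limits (rad/s): [2.57, 2.57, 3.14, 3.14, 3.14, 3.14].

### API

Orientations are given as a rotation vector (axis times angle).
In Python, from workcell import sensors, read_camera, job, bot gives the robot as it stands.
- The arm moves only by the tool arm_command, never from a script. Its argument "deltas" is a list of rows, each a list of 4 numbers: the shift along the tool's x, y, z in m, then the turn about the tool's y in rad. A call has 1 to 20 rows; each row shifts and turns the commanded pose from where the row before left it, along the tool's axes as they then stand; what a row does not reach is not made up. A row lasts 1/8 s, in which the tool goes at most 62.5 mm and 10.7 degrees, less where a joint would pass 70% of its speed; a pose out of reach is approached as far as the arm can. A call is refused whole if a number of a shift passes 0.0625 or a number of a turn 0.188, either way. A call with a gripper value outside its range is refused whole. "fingers" is the finger opening in m, from 0 to 0.0854, set as the call begins (left out, the last holds). The fingers move at their own pace and stop on an object; "newtons" is the grip in N (left out, the last holds). Time passes only in rows, so rows that do not move let the fingers close. It gives the time, the measured TCP pose, the force and the opening at its end, in the units of the state.
- sensors.read_state(): the state, without advancing time (a new reading comes with each control period).
- read_camera(name): name is "side" or "top"; returns a dict with "color" (420x560x3 uint8, red, green, blue), "vfov" (degrees; the focal length in pixels is half the picture's height over the tangent of half this angle, whatever the lens; pixels are square), "cx", "cy" (the principal point, pixels), "dist_coeffs" ([k1, k2, p1, p2, k3] as OpenCV has them; the pictures are not rectified), "R" (3x3) and "t" (3): a world point X has camera coordinates R X + t. Camera axes: x right, y down, z forward; pixel columns grow to the right and rows downward; lengths in m; the calibration is good to about 2 mm. A picture is of the moment at which its call begins. There is no depth.
- job.finish_job(): hands the job in, once; it reports no verdict.
The state is a dict: "time": time; "q": joint angles; "joint_vel": joint speeds; "joint_torque": joint torques, N m; "tool_pos": TCP position; "tcp_rot": TCP orientation; "wrist_force": force on the tool from outside, world axes, zero at the start; "torque": the same for the moment, N m; "width": opening from 0.0 (shut) to 1.0 (fully open).
Only numpy, scipy, OpenCV 4.12 (cv2) and the standard library are available. Lean on these libraries where they do the work, as an engineer would, in place of code of your own. Each camera call takes 0.05 s, during which the arm holds its last target.

## Working session

There is one attempt and no reset: what is moved stays moved. The work goes in short steps, Python scripts to look and compute and a tool call to move; the robot and the scene stay as the last step left them, time stands still between calls to the robot, and variables do not carry over. Pictures are saved under pics/ and viewed, and the job is handed in when it is done.

Besides the shell and the picture viewer there is one more tool, called after "Emit:" by a JSON object that holds its "fn" and its "kwargs". arm_command: Moves the arm, as the interface text tells. Its arguments: {"type":"object","properties":{"deltas":{"type":"array"},"fingers":{"type":"number"},"newtons":{"type":"number"}},"required":["deltas"]}

```bash
ls; mkdir -p pics
python3 - <<'E'
from workcell import sensors, read_camera, job, bot
import cv2
s=sensors.read_state()
for k,v in s.items(): print(k,v)
print(bot.grasp_offset)
for n in ("side","top"):
    c=read_camera(n); cv2.imwrite(f"pics/{n}0.png",c["color"][:,:,::-1])
    print(n,{k:v for k,v in c.items() if k!="color"})
E
```

```text
pics
time 0.0
q [ 1.15310795e+00  2.64744327e-01  1.60536857e+00  9.52420300e-06
  1.27369883e+00 -3.69136796e-02]
joint_vel [ 0.00049129  0.00147387  0.00053192 -0.0009614  -0.00234182  0.0007622 ]
joint_torque [ 1.87689126e-03 -5.15101862e+01 -3.67314827e+01  2.03722934e-04
  1.27631030e-02 -8.83206127e-06]
tool_pos [0.25056894 0.62598622 0.2299709 ]
tcp_rot [-1.3668132  -0.92289953  0.92601205]
wrist_force [-0.26312139  0.00335723  0.78492399]
torque [-0.01067156 -0.00076853  0.00563725]
width 0.9989169489467975
0.0187
side {'vfov': 46.178949597857624, 'cx': 284.1858214455503, 'cy': 209.1216543880715, 'dist_coeffs': array([-0.00260951,  0.        ,  0.        ,  0.        ,  0.        ]), 'R': array([[ 0.88430139, -0.4665939 ,  0.01735453],
       [-0.20783333, -0.42663043, -0.88022258],
       [ 0.41811045,  0.7747752 , -0.47424364]]), 't': array([-0.58829355,  0.13673561,  0.72541429])}
top {'vfov': 46.097809427560136, 'cx': 281.75320166453946, 'cy': 207.18980939718247, 'dist_coeffs': array([-0.15600156,  0.        ,  0.        ,  0.        ,  0.        ]), 'R': array([[-0.00782293, -0.99936141, -0.03486498],
       [-0.99041242,  0.01255234, -0.13757065],
       [ 0.13792044,  0.0334545 , -0.98987815]]), 't': array([-0.07092205,  0.59019722,  0.90558258])}
```

View pics/side0.png

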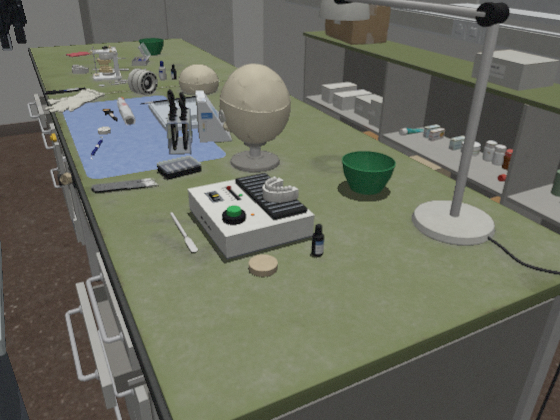

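View pics/top0.png

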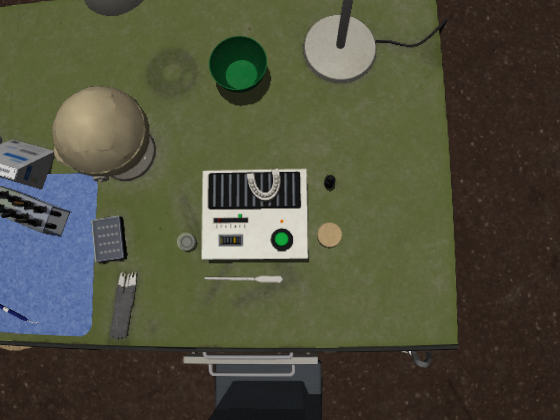

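The side view shows the vibrator around (250,212), with the wheel at (215,196) and the button at (234,212). In the top view the box spans (203,170) to (307,259), with the wheel at (231,240), the scale window at (231,219), the tab at (240,216) and the button at (282,239). I'll enlarge and measure next.

```bash
cat > h.py <<'E'
import numpy as np, cv2
from workcell import sensors, read_camera
def K(c):
    f=c["color"].shape[0]/2/np.tan(np.radians(c["vfov"])/2)
    return np.array([[f,0,c["cx"]],[0,f,c["cy"]],[0,0,1.]])
def ray(c,uv):
    p=cv2.undistortPoints(np.float64(uv).reshape(-1,1,2),K(c),c["dist_coeffs"]).reshape(-1,2)
    d=np.c_[p,np.ones(len(p))]@c["R"]
    return -c["R"].T@c["t"], d
def plane(c,uv,z):
    o,d=ray(c,uv); return o+d*((z-o[2])/d[:,2])[:,None]
def proj(c,X):
    return cv2.projectPoints(np.float64(X).reshape(-1,1,3),cv2.Rodrigues(c["R"])[0],c["t"],K(c),c["dist_coeffs"])[0].reshape(-1,2)
def tri(c1,uv1,c2,uv2):
    o1,d1=ray(c1,uv1);o2,d2=ray(c2,uv2);d1=d1[0];d2=d2[0]
    s=np.linalg.lstsq(np.c_[d1,-d2],o2-o1,rcond=None)[0]
    a=o1+s[0]*d1;b=o2+s[1]*d2
    return (a+b)/2,np.linalg.norm(a-b)
E
python3 - <<'E'
from h import *
c=read_camera("top"); s=read_camera("side")
im=c["color"];hsv=cv2.cvtColor(im,cv2.COLOR_RGB2HSV)
cv2.imwrite("pics/topz.png",cv2.resize(im[160:290,175:350,::-1],None,fx=4.5,fy=4.5,interpolation=cv2.INTER_CUBIC))
cv2.imwrite("pics/sidez.png",cv2.resize(s["color"][165:285,165:335,::-1],None,fx=4.5,fy=4.5,interpolation=cv2.INTER_CUBIC))
m=((hsv[:,:,1]<50)&(hsv[:,:,2]>120)).astype(np.uint8)
m[:,:195]=0;m[:,315:]=0;m[:160]=0;m[265:]=0
cs,_=cv2.findContours(m,0,2);k=max(cs,key=cv2.contourArea)
hull=cv2.convexHull(k)
P=plane(c,hull.reshape(-1,2),0.05)
r=cv2.minAreaRect(np.float32(P[:,:2]*1000)); print(r, cv2.boundingRect(hull))
print(cv2.boxPoints(r))
# colour blobs both views
for n,cc,x0,x1,y0,y1 in(("top",c,200,310,165,262),("side",s,185,315,170,250)):
    h=cv2.cvtColor(cc["color"],cv2.COLOR_RGB2HSV)
    for nm,mm in(("green",(h[:,:,0]>45)&(h[:,:,0]<85)&(h[:,:,1]>120)&(h[:,:,2]>60)),("red",((h[:,:,0]<8)|(h[:,:,0]>172))&(h[:,:,1]>110)&(h[:,:,2]>60))):
        q=np.zeros(mm.shape,np.uint8);q[y0:y1,x0:x1]=mm[y0:y1,x0:x1]
        N,L,st,ce=cv2.connectedComponentsWithStats(q)
        for i in range(1,N):
            print(n,nm,st[i],ce[i],np.round(plane(c if n=="top" else s,ce[i],0.05),4))
E
```

```text
((577.602783203125, -23.961471557617188), (172.5302276611328, 201.30934143066406), 0.16359569132328033) (201, 168, 107, 92)
[[ 491.0506     76.44649 ]
 [ 491.62543  -124.862045]
 [ 664.15497  -124.36943 ]
 [ 663.58014    76.9391  ]]
top green [239 214   3   4  10] [239.8 215.5] [[0.5731 0.0024 0.05  ]]
top green [275 232  14  14 155] [281.21290323 238.50967742] [[ 0.5286 -0.0758  0.05  ]]
top red [218 218   3   4   8] [218.75 219.5 ] [[0.5659 0.0427 0.05  ]]
side green [239 194   3   2   5] [240.2 194.6] [[0.5712 0.0043 0.05  ]]
side green [226 206  15  11 131] [233.35114504 211.04580153] [[ 0.5341 -0.0509  0.05  ]]
side red [227 186   3   4  10] [228.2 187.5] [[0.5624 0.0432 0.05  ]]
```

View pics/topz.png

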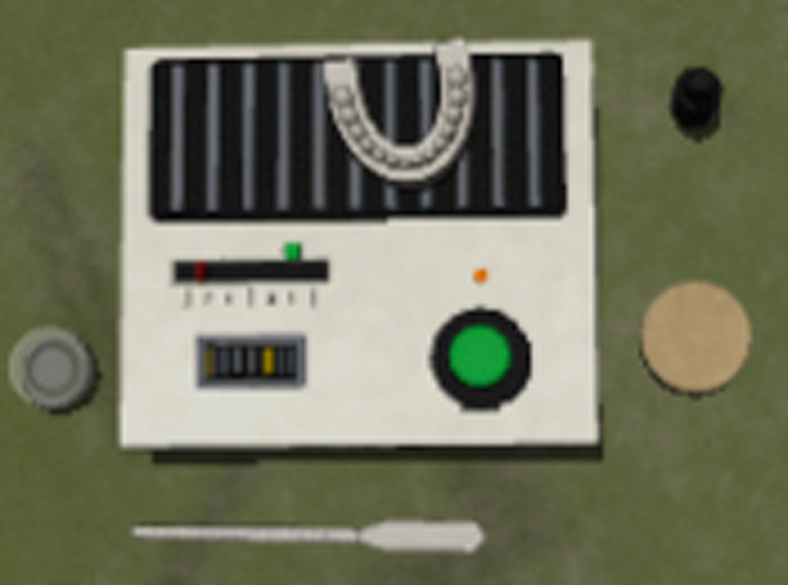

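View pics/sidez.png

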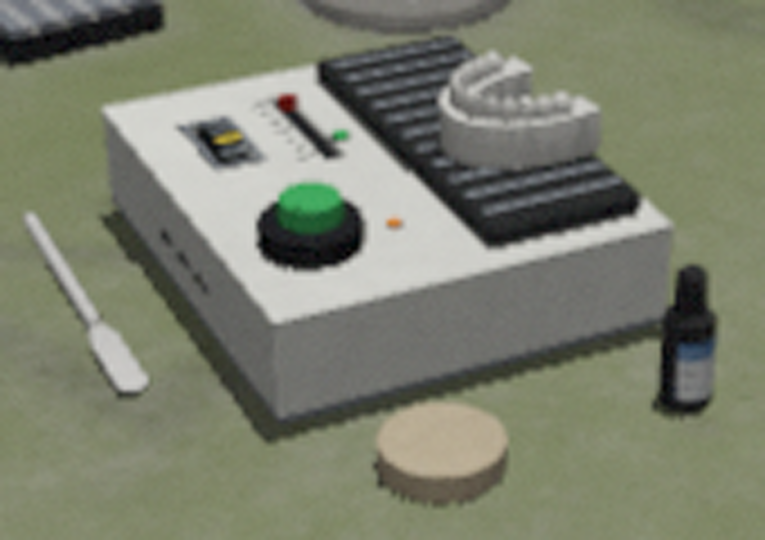

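Run:
```python
from h import *
from scipy.spatial.transform import Rotation as R
s=sensors.read_state(); print(s["time"]);M=R.from_rotvec(s["tcp_rot"]).as_matrix();print(M.round(4))
c=read_camera("top");sd=read_camera("side")
# small features in zoomed crops
Z=lambda u,v,x,y:(x+(np.array([u])+.5)/4.5-.5,y+(np.array([v])+.5)/4.5-.5)
def t(u,v): return np.array([175+u/4.5,160+v/4.5])-.4
def q(u,v): return np.array([165+u/4.5,165+v/4.5])-.4
for n,a,z in(("FL",t(121,445),.05),("FR",t(598,443),.05),("BR",t(592,41),.05),("BL",t(126,50),.05),("winL",t(174,271),.05),("winR",t(328,271),.05),("red",t(201,271),.05),("tab",t(292,251),.05),("wheelbez",t(251,360),.05),("btn",t(480,355),.065),("btnbase",t(481,360),.053)): print(n,plane(c,a,z).round(4))
for n,a,z in(("FL",q(103,107),.05),("FR",q(274,323),.05),("BR",q(670,230),.05),("red",q(288,103),.05),("tab",q(341,135),.05),("wheelbez",q(221,142),.05)): print("s",n,plane(sd,a,z).round(4))
print("btn tri",tri(c,t(480,355),sd,q(312,196)))
print("tab tri",tri(c,t(292,251),sd,q(341,135)))
print("globe base",plane(c,[[130,155],[20,160],[10,210]],0).round(3))
```

```text
0.2
[[ 3.716e-01 -6.000e-04 -9.284e-01]
 [ 9.284e-01 -1.300e-03  3.716e-01]
 [-1.500e-03 -1.000e+00  1.000e-04]]
FL [[0.4921 0.0751 0.05  ]]
FR [[ 0.4915 -0.1246  0.05  ]]
BR [[ 0.6617 -0.1246  0.05  ]]
BL [[0.6611 0.0753 0.05  ]]
winL [[0.5654 0.0532 0.05  ]]
winR [[ 0.5647 -0.0122  0.05  ]]
red [[0.5653 0.0417 0.05  ]]
tab [[0.5733 0.003  0.05  ]]
wheelbez [[0.5274 0.0202 0.05  ]]
btn [[ 0.5275 -0.0765  0.065 ]]
btnbase [[ 0.5263 -0.0764  0.053 ]]
s FL [[0.4894 0.0741 0.05  ]]
s FR [[ 0.489  -0.1257  0.05  ]]
s BR [[ 0.655  -0.1292  0.05  ]]
s red [[0.5631 0.0429 0.05  ]]
s tab [[0.5715 0.0041 0.05  ]]
s wheelbez [[0.5234 0.0201 0.05  ]]
btn tri (array([ 0.52625399, -0.07632817,  0.07008909]), np.float64(0.0018685833793347481))
tab tri (array([0.57231476, 0.00334729, 0.0503104 ]), np.float64(0.002049229997456372))
globe base [[0.709 0.24  0.   ]
 [0.706 0.493 0.   ]
 [0.596 0.509 0.   ]]
```

Emit:
{"fn": "arm_command", "kwargs": {"deltas": [[0, 0, 0, -0.127], [0, 0, 0, -0.127], [0, 0, 0, -0.127], [-0.055, 0, -0.018, 0], [-0.055, 0, -0.018, 0], [-0.055, 0, -0.018, 0], [-0.055, 0, -0.018, 0], [-0.055, 0, -0.018, 0], [-0.055, 0, -0.018, 0], [-0.055, 0, -0.018, 0], [-0.055, 0, -0.018, 0], [-0.055, 0, -0.018, 0], [-0.055, 0, -0.018, 0], [-0.055, 0, -0.018, 0], [0, 0, 0, 0]], "fingers": 0, "newtons": 20}}

```text
time: 2.17
tool_pos: [0.4498, 0.0181, 0.2316]
tcp_rot: [-1.213, -1.205, 1.205]
wrist_force: [-0.9, -0.2, -0.1]
width: -0.002
```

Emit:
{"fn": "arm_command", "kwargs": {"deltas": [[0.001, 0.04, -0.038, 0], [0.001, 0.04, -0.039, 0], [0, 0.05, 0, 0], [0, 0, 0, 0], [0, 0, 0, 0]]}}

```text
time: 2.8
tool_pos: [0.5264, 0.0245, 0.1026]
tcp_rot: [-1.209, -1.211, 1.209]
wrist_force: [0.7, 0.8, 0.2]
width: -0.003
```

Run:
```python
from h import *
s=sensors.read_state();print(s["time"],s["tool_pos"],s["wrist_force"])
c=read_camera("top"); d=read_camera("side")
a=cv2.resize(c["color"][180:280,190:310,::-1],None,fx=4,fy=4,interpolation=cv2.INTER_CUBIC)
b=cv2.resize(d["color"][130:240,165:285,::-1],None,fx=4,fy=4,interpolation=cv2.INTER_CUBIC)[:400]
b=cv2.resize(d["color"][140:240,170:250,::-1],None,fx=4,fy=4,interpolation=cv2.INTER_CUBIC)
cv2.imwrite("pics/hov.png",np.hstack([a,b]))
```

```text
2.8 [0.52639048 0.02446107 0.10259295] [0.66857659 0.77569925 0.21174182]
```

View pics/hov.png

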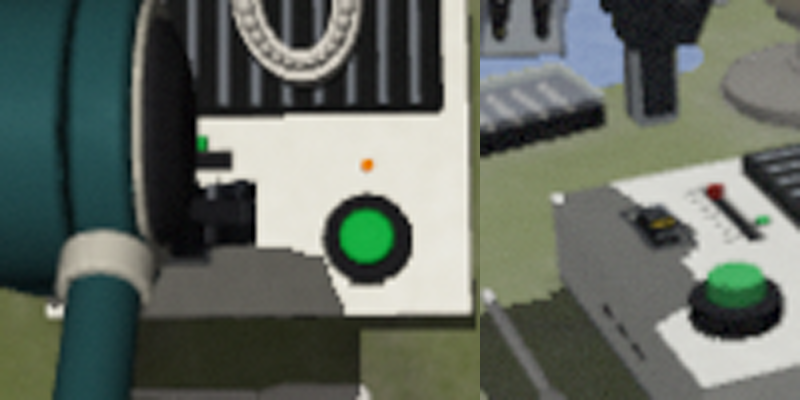

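Emit:
{"fn": "arm_command", "kwargs": {"deltas": [[0.006, 0.02, 0, 0], [0, 0.015, 0, 0], [0, 0.003, 0, 0], [0, 0, 0, 0], [0, 0, 0, 0]]}}

```text
time: 3.52
tool_pos: [0.5266, 0.0296, 0.064]
tcp_rot: [-1.21, -1.21, 1.209]
wrist_force: [0.3, 0.4, -0.5]
width: -0.003
```

Emit:
{"fn": "arm_command", "kwargs": {"deltas": [[0, 0, 0, 0]]}}

```text
time: 3.65
tool_pos: [0.5265, 0.0296, 0.0638]
tcp_rot: [-1.21, -1.21, 1.209]
wrist_force: [0.1, -0.7, 0.3]
width: 0.002
```

Emit:
{"fn": "arm_command", "kwargs": {"deltas": [[0, 0, 0, 0]]}}

```text
time: 3.78
tool_pos: [0.5262, 0.0297, 0.0636]
tcp_rot: [-1.209, -1.21, 1.209]
wrist_force: [-0.1, -0.1, -0.1]
width: -0.001
```

Emit:
{"fn": "arm_command", "kwargs": {"deltas": [[0, 0.002, 0, 0], [0, 0.001, 0, 0], [0, 0, 0, 0]]}}

```text
time: 4.15
tool_pos: [0.5258, 0.0297, 0.06]
tcp_rot: [-1.209, -1.209, 1.21]
wrist_force: [-0.3, 0.2, 0.7]
width: -0.007
```

Emit:
{"fn": "arm_command", "kwargs": {"deltas": [[0, 0.0005, 0, 0], [0, 0, 0, 0]]}}

```text
time: 4.4
tool_pos: [0.526, 0.0297, 0.0597]
tcp_rot: [-1.209, -1.209, 1.209]
wrist_force: [-0.7, -0.1, 0.7]
width: -0.002
```

Emit:
{"fn": "arm_command", "kwargs": {"deltas": [[0, 0.0005, 0, 0], [0, 0, 0, 0]]}}

```text
time: 4.65
tool_pos: [0.526, 0.0297, 0.0593]
tcp_rot: [-1.209, -1.209, 1.209]
wrist_force: [1.2, -0.4, -0.1]
width: -0.0
```

Emit:
{"fn": "arm_command", "kwargs": {"deltas": [[0, 0.0005, 0, 0], [0, 0, 0, 0]]}}

```text
time: 4.9
tool_pos: [0.526, 0.0297, 0.0587]
tcp_rot: [-1.209, -1.209, 1.209]
wrist_force: [-0.8, 0.4, -0.1]
width: -0.001
```

Emit:
{"fn": "arm_command", "kwargs": {"deltas": [[0, 0.0005, 0, 0], [0, 0, 0, 0]]}}

```text
time: 5.15
tool_pos: [0.526, 0.0297, 0.0582]
tcp_rot: [-1.209, -1.209, 1.209]
wrist_force: [0.4, -0.6, -0.1]
width: -0.002
```

Emit:
{"fn": "arm_command", "kwargs": {"deltas": [[0, 0.0005, 0, 0], [0, 0, 0, 0]]}}

```text
time: 5.4
tool_pos: [0.526, 0.0297, 0.0578]
tcp_rot: [-1.209, -1.209, 1.209]
wrist_force: [0.4, 0.7, -0.1]
width: -0.002
```

Emit:
{"fn": "arm_command", "kwargs": {"deltas": [[0, 0.0005, 0, 0], [0, 0, 0, 0]]}}

```text
time: 5.65
tool_pos: [0.526, 0.0297, 0.0572]
tcp_rot: [-1.209, -1.209, 1.209]
wrist_force: [-1.0, 0.4, 0.2]
width: 0.002
```

Emit:
{"fn": "arm_command", "kwargs": {"deltas": [[0, 0.0005, 0, 0], [0, 0, 0, 0]]}}

```text
time: 5.9
tool_pos: [0.526, 0.0297, 0.0569]
tcp_rot: [-1.209, -1.209, 1.209]
wrist_force: [-0.8, -0.8, 2.1]
width: -0.001
```

Emit:
{"fn": "arm_command", "kwargs": {"deltas": [[0, 0.0005, 0, 0], [0, 0, 0, 0]]}}

```text
time: 6.15
tool_pos: [0.5261, 0.0297, 0.0566]
tcp_rot: [-1.209, -1.209, 1.209]
wrist_force: [-1.9, -1.0, 3.3]
width: 0.003
```

Emit:
{"fn": "arm_command", "kwargs": {"deltas": [[0, 0.0003, 0, 0], [0, 0, 0, 0]]}}

```text
time: 6.4
tool_pos: [0.5261, 0.0297, 0.0564]
tcp_rot: [-1.209, -1.209, 1.209]
wrist_force: [-2.4, -0.6, 5.9]
width: 0.005
```

Emit:
{"fn": "arm_command", "kwargs": {"deltas": [[-0.002, 0, 0, 0], [-0.002, 0, 0, 0], [0, 0, 0, 0]]}}

```text
time: 6.78
tool_pos: [0.5261, 0.0263, 0.0565]
tcp_rot: [-1.209, -1.21, 1.208]
wrist_force: [-2.3, 2.9, 6.5]
width: -0.002
```

Emit:
{"fn": "arm_command", "kwargs": {"deltas": [[-0.0025, 0, 0, 0], [-0.0025, 0, 0, 0], [0, 0, 0, 0]]}}

```text
time: 7.15
tool_pos: [0.5261, 0.0212, 0.0566]
tcp_rot: [-1.209, -1.21, 1.208]
wrist_force: [-3.0, 1.9, 6.6]
width: -0.002
```

Emit:
{"fn": "arm_command", "kwargs": {"deltas": [[-0.0025, 0, 0, 0], [-0.0025, 0, 0, 0], [0, 0, 0, 0]]}}

```text
time: 7.52
tool_pos: [0.5262, 0.0162, 0.0565]
tcp_rot: [-1.209, -1.21, 1.208]
wrist_force: [-2.2, 1.7, 6.3]
width: -0.003
```

Emit:
{"fn": "arm_command", "kwargs": {"deltas": [[-0.0025, 0, 0, 0], [-0.0025, 0, 0, 0], [0, 0, 0, 0]]}}

```text
time: 7.9
tool_pos: [0.5262, 0.011, 0.0563]
tcp_rot: [-1.209, -1.21, 1.208]
wrist_force: [-2.6, 1.7, 4.8]
width: 0.002
```

Emit:
{"fn": "arm_command", "kwargs": {"deltas": [[0, -0.006, 0, 0], [0, 0, 0, 0]]}}

```text
time: 8.15
tool_pos: [0.5264, 0.0106, 0.0622]
tcp_rot: [-1.21, -1.21, 1.209]
wrist_force: [0.6, -0.9, 0.1]
width: 0.0
```

```bash
cat > look.py <<'E'
from h import *
import sys
s=sensors.read_state();print(s["time"],s["tool_pos"].round(4),s["wrist_force"].round(1))
out=[]
for n,(x0,x1,y0,y1) in(("top",(200,310,165,262)),("side",(185,315,170,250))):
    c=read_camera(n);h=cv2.cvtColor(c["color"],cv2.COLOR_RGB2HSV)
    for nm,mm in(("green",(h[:,:,0]>45)&(h[:,:,0]<85)&(h[:,:,1]>120)&(h[:,:,2]>60)),("red",((h[:,:,0]<8)|(h[:,:,0]>172))&(h[:,:,1]>110)&(h[:,:,2]>60))):
        q=np.zeros(mm.shape,np.uint8);q[y0:y1,x0:x1]=mm[y0:y1,x0:x1]
        N,L,st,ce=cv2.connectedComponentsWithStats(q)
        for i in range(1,N):
            w=np.where(L==i,(h[:,:,1]/255.)*h[:,:,2],0); 
            print(n,nm,st[i][4],ce[i].round(2),plane(c,ce[i],0.05).round(4))
    im=c["color"]
    out.append(cv2.resize((im[180:280,190:310] if n=="top" else im[150:250,180:260])[:,:,::-1],None,fx=4,fy=4,interpolation=cv2.INTER_CUBIC))
cv2.imwrite("pics/%s.png"%sys.argv[1],np.hstack(out))
E
python3 look.py s1
```

```text
8.15 [0.5264 0.0106 0.0622] [ 0.6 -0.9  0.1]
top green 155 [281.43 238.3 ] [[ 0.529  -0.0762  0.05  ]]
side green 4 [240.   194.75] [[0.5706 0.0039 0.05  ]]
side green 134 [233.43 211.11] [[ 0.5341 -0.0512  0.05  ]]
side red 13 [230.77 190.23] [[0.5623 0.0297 0.05  ]]
```

View pics/s1.png

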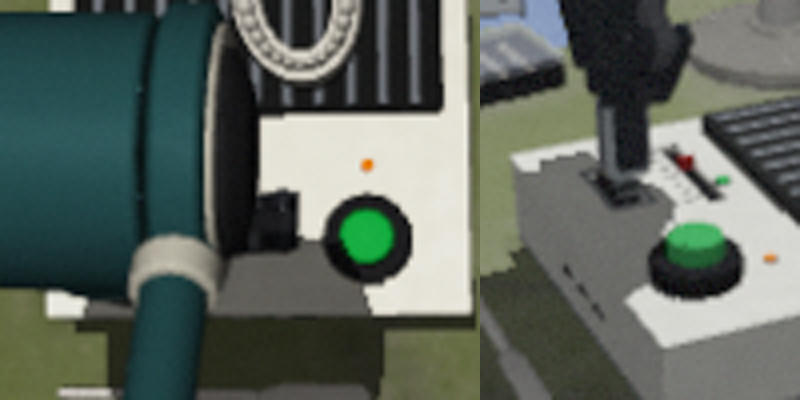

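The red pointer is now at about (230.8,190.2) in the side view, still 25 to 26 mm short of the tab at (240,194.7). It moved 13.5 mm, which matches the 18.5 mm of rim travel, so there was no slip. Next stroke.

Emit:
{"fn": "arm_command", "kwargs": {"deltas": [[0.01, 0, 0, 0], [0.009, 0, 0, 0], [0, 0.003, 0, 0], [0, 0.0022, 0, 0], [0, 0, 0, 0]]}}

```text
time: 8.88
tool_pos: [0.5259, 0.0299, 0.0568]
tcp_rot: [-1.209, -1.209, 1.209]
wrist_force: [-1.0, 1.5, 2.7]
width: -0.0
```

Emit:
{"fn": "arm_command", "kwargs": {"deltas": [[0, 0.0004, 0, 0], [0, 0, 0, 0]]}}

```text
time: 9.12
tool_pos: [0.526, 0.0298, 0.0566]
tcp_rot: [-1.209, -1.209, 1.209]
wrist_force: [-1.3, 2.7, 3.2]
width: -0.003
```

Emit:
{"fn": "arm_command", "kwargs": {"deltas": [[0, 0.0003, 0, 0], [0, 0, 0, 0]]}}

```text
time: 9.38
tool_pos: [0.5261, 0.0298, 0.0564]
tcp_rot: [-1.209, -1.209, 1.209]
wrist_force: [-1.9, 2.1, 4.9]
width: -0.001
```

Emit:
{"fn": "arm_command", "kwargs": {"deltas": [[-0.0025, 0.0001, 0, 0], [-0.0025, 0, 0, 0], [-0.0025, 0, 0, 0], [0, 0, 0, 0]]}}

```text
time: 9.88
tool_pos: [0.526, 0.0221, 0.0565]
tcp_rot: [-1.209, -1.209, 1.209]
wrist_force: [-3.5, 1.6, 7.2]
width: 0.003
```

Emit:
{"fn": "arm_command", "kwargs": {"deltas": [[-0.0025, 0, 0, 0], [-0.0025, 0, 0, 0], [-0.0025, 0, 0, 0], [-0.0025, 0, 0, 0], [0, 0, 0, 0]]}}

```text
time: 10.5
tool_pos: [0.5261, 0.0119, 0.0564]
tcp_rot: [-1.21, -1.209, 1.209]
wrist_force: [-1.8, 1.2, 5.7]
width: 0.005
```

Emit:
{"fn": "arm_command", "kwargs": {"deltas": [[0, -0.006, 0, 0], [0, 0, 0, 0]]}}

```text
time: 10.75
tool_pos: [0.5264, 0.0119, 0.0623]
tcp_rot: [-1.21, -1.21, 1.209]
wrist_force: [0.2, 0.3, -0.5]
width: 0.001
```

```bash
python3 look.py s2
```

```text
10.75 [0.5264 0.0119 0.0623] [ 0.2  0.3 -0.5]
top green 158 [281.33 238.37] [[ 0.5289 -0.0761  0.05  ]]
side green 4 [240.   194.75] [[0.5706 0.0039 0.05  ]]
side green 134 [233.43 211.1 ] [[ 0.5341 -0.0512  0.05  ]]
side red 12 [233.67 193.08] [[0.5625 0.0157 0.05  ]]
```

View pics/s2.png

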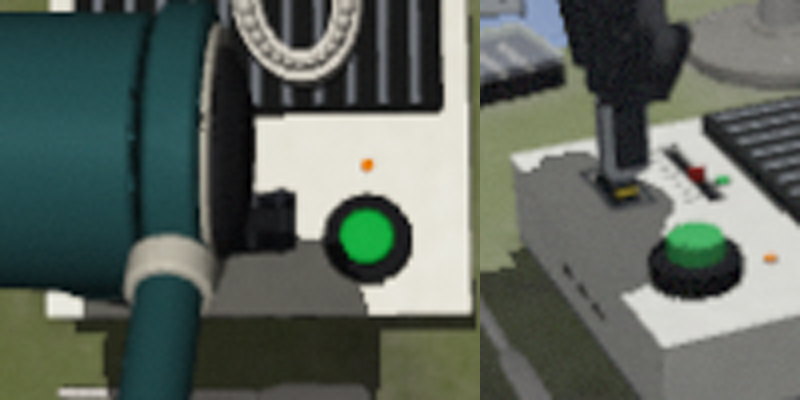

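The pointer is at (233.7,193.1), about 11.5 mm short, which is about 15 mm of rim travel.

Emit:
{"fn": "arm_command", "kwargs": {"deltas": [[0.009, 0, 0, 0], [0.008, 0, 0, 0], [0, 0.003, 0, 0], [0, 0.0022, 0, 0], [0, 0, 0, 0]]}}

```text
time: 11.48
tool_pos: [0.5259, 0.0294, 0.0569]
tcp_rot: [-1.209, -1.209, 1.209]
wrist_force: [-0.5, 2.3, 2.4]
width: -0.003
```

Emit:
{"fn": "arm_command", "kwargs": {"deltas": [[0, 0.0004, 0, 0], [0, 0, 0, 0]]}}

```text
time: 11.72
tool_pos: [0.526, 0.0294, 0.0566]
tcp_rot: [-1.209, -1.209, 1.209]
wrist_force: [-2.5, 2.0, 3.6]
width: 0.0
```

Emit:
{"fn": "arm_command", "kwargs": {"deltas": [[0, 0.0003, 0, 0], [0, 0, 0, 0]]}}

```text
time: 11.98
tool_pos: [0.526, 0.0294, 0.0564]
tcp_rot: [-1.209, -1.209, 1.209]
wrist_force: [-2.3, 2.3, 4.9]
width: 0.002
```

Emit:
{"fn": "arm_command", "kwargs": {"deltas": [[-0.0025, 0.0001, 0, 0], [-0.0025, 0, 0, 0], [-0.0025, 0, 0, 0], [0, 0, 0, 0]]}}

```text
time: 12.48
tool_pos: [0.526, 0.0216, 0.0565]
tcp_rot: [-1.209, -1.209, 1.209]
wrist_force: [-2.4, 2.5, 7.6]
width: -0.004
```

Emit:
{"fn": "arm_command", "kwargs": {"deltas": [[-0.0025, 0, 0, 0], [-0.0025, 0, 0, 0], [-0.0025, 0, 0, 0], [0, 0, 0, 0]]}}

```text
time: 12.98
tool_pos: [0.5261, 0.014, 0.0565]
tcp_rot: [-1.209, -1.209, 1.209]
wrist_force: [-2.4, 0.6, 6.6]
width: -0.002
```

Emit:
{"fn": "arm_command", "kwargs": {"deltas": [[0, -0.006, 0, 0], [0, 0, 0, 0]]}}

```text
time: 13.22
tool_pos: [0.5265, 0.0139, 0.0623]
tcp_rot: [-1.21, -1.21, 1.209]
wrist_force: [0.1, 0.0, -0.6]
width: 0.006
```

```bash
python3 look.py s3
```

```text
13.225 [0.5265 0.0139 0.0623] [ 0.1  0.  -0.6]
top green 160 [281.18 238.42] [[ 0.5288 -0.0758  0.05  ]]
side green 4 [240.   194.75] [[0.5706 0.0039 0.05  ]]
side green 133 [233.37 211.11] [[ 0.534  -0.0512  0.05  ]]
side red 15 [235.87 195.4 ] [[0.5625 0.0048 0.05  ]]
```

View pics/s3.png

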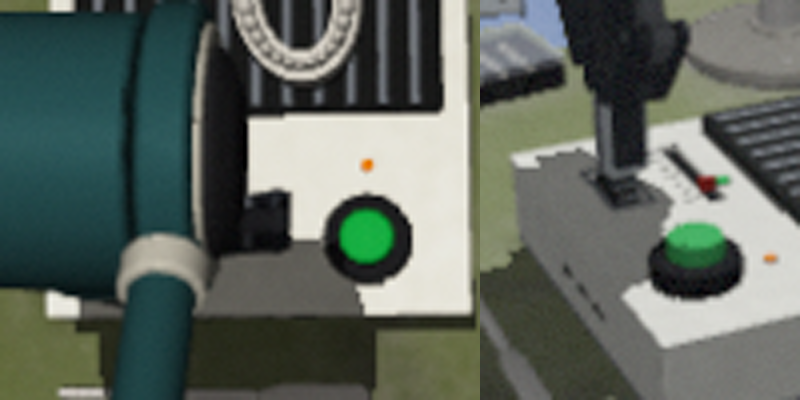

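The pointer is at (235.9,195.4), about 1 mm from the tab in the side view. I'll lift, move over toward the button and confirm from the top.

Emit:
{"fn": "arm_command", "kwargs": {"deltas": [[0, -0.04, 0, 0], [-0.045, 0, 0, 0], [-0.0455, 0, 0, 0], [0, 0, 0, 0], [0, 0, 0, 0]]}}

```text
time: 13.95
tool_pos: [0.5256, -0.0762, 0.1015]
tcp_rot: [-1.209, -1.208, 1.209]
wrist_force: [-0.2, -0.7, -0.8]
width: -0.001
```

```bash
python3 look.py s4
```

```text
13.95 [ 0.5256 -0.0762  0.1015] [-0.2 -0.7 -0.8]
side green 4 [240.   194.75] [[0.5706 0.0039 0.05  ]]
side green 129 [233.4 211.2] [[ 0.5339 -0.0515  0.05  ]]
side red 15 [236.13 195.47] [[0.5628 0.0043 0.05  ]]
```

View pics/s4.png

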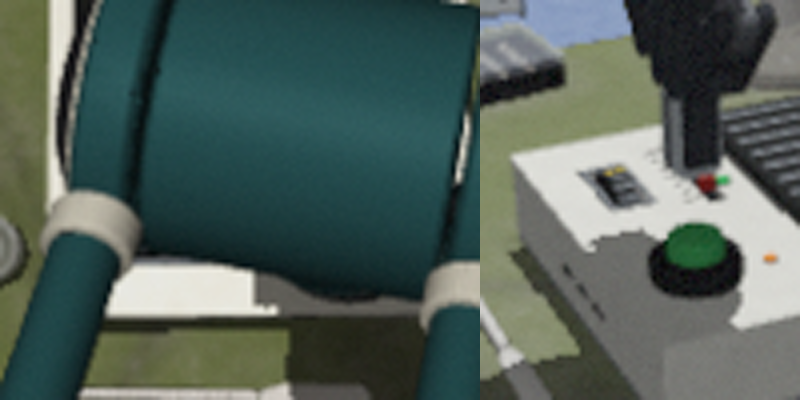

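The arm hides the panel in the top view, so I'll draw back for a clear look.

Emit:
{"fn": "arm_command", "kwargs": {"deltas": [[-0.06, -0.04, 0.03, 0], [-0.06, -0.03, 0.03, 0], [-0.06, 0, 0.03, 0], [-0.06, 0, 0.02, 0], [0, 0, 0, 0], [0, 0, 0, 0]]}}

```text
time: 14.8
tool_pos: [0.4289, -0.2896, 0.1592]
tcp_rot: [-1.208, -1.21, 1.209]
wrist_force: [0.6, 0.9, -1.3]
width: 0.001
```

```bash
python3 look.py s5
```

```text
14.8 [ 0.4289 -0.2896  0.1592] [ 0.6  0.9 -1.3]
top green 10 [239.8 215.5] [[0.5731 0.0024 0.05  ]]
top green 157 [281.27 238.46] [[ 0.5287 -0.0759  0.05  ]]
top red 8 [239.5 219.5] [[0.5654 0.003  0.05  ]]
side green 22 [237.95 212.91] [[ 0.5387 -0.061   0.05  ]]
```

View pics/s5.png

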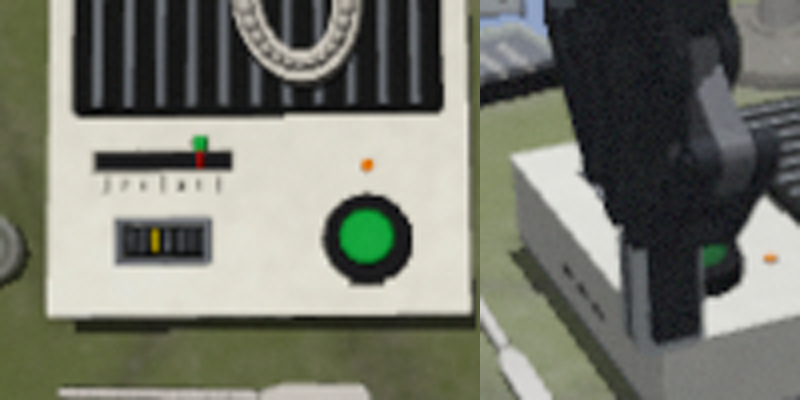

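The top view shows the red pointer at (239.5,219.5), directly below the tab at (239.8,215.5), about 0.6 mm off. Next is the button.

Emit:
{"fn": "arm_command", "kwargs": {"deltas": [[0.055, 0, -0.02, 0], [0.055, 0, -0.025, 0], [0.055, 0, -0.025, 0], [0.048, 0.02, -0.027, 0], [0, 0.03, 0, 0], [0, 0.02, 0, 0], [0, 0, 0, 0], [0, 0, 0, 0]]}}

```text
time: 15.9
tool_pos: [0.5263, -0.0767, 0.0902]
tcp_rot: [-1.209, -1.211, 1.21]
wrist_force: [1.0, -0.4, 0.4]
width: -0.007
```

Emit:
{"fn": "arm_command", "kwargs": {"deltas": [[0, 0.008, 0, 0], [0, 0.006, 0, 0], [0, 0, 0, 0]]}}

```text
time: 16.27
tool_pos: [0.5252, -0.0777, 0.075]
tcp_rot: [-1.208, -1.208, 1.209]
wrist_force: [0.4, -0.5, -0.1]
width: 0.001
```

Emit:
{"fn": "arm_command", "kwargs": {"deltas": [[0, 0.002, 0, 0], [0, 0, 0, 0]]}}

```text
time: 16.52
tool_pos: [0.5257, -0.0777, 0.0734]
tcp_rot: [-1.209, -1.209, 1.209]
wrist_force: [0.7, -0.2, 0.7]
width: -0.0
```

Emit:
{"fn": "arm_command", "kwargs": {"deltas": [[0, 0.002, 0, 0], [0, 0, 0, 0]]}}

```text
time: 16.77
tool_pos: [0.526, -0.0776, 0.0717]
tcp_rot: [-1.21, -1.21, 1.209]
wrist_force: [0.4, 0.2, 1.4]
width: -0.001
```

Emit:
{"fn": "arm_command", "kwargs": {"deltas": [[0, 0.002, 0, 0], [0, 0, 0, 0]]}}

```text
time: 17.02
tool_pos: [0.5261, -0.0776, 0.0697]
tcp_rot: [-1.21, -1.21, 1.209]
wrist_force: [-0.6, -0.6, 2.2]
width: -0.0
```

Emit:
{"fn": "arm_command", "kwargs": {"deltas": [[0, 0.001, 0, 0], [0, 0.001, 0, 0], [0, 0, 0, 0]]}}

```text
time: 17.4
tool_pos: [0.5261, -0.0776, 0.0677]
tcp_rot: [-1.21, -1.21, 1.209]
wrist_force: [0.2, -0.7, 4.0]
width: -0.001
```

Emit:
{"fn": "arm_command", "kwargs": {"deltas": [[0, 0.001, 0, 0], [0, 0, 0, 0]]}}

```text
time: 17.65
tool_pos: [0.5261, -0.0776, 0.0667]
tcp_rot: [-1.21, -1.21, 1.209]
wrist_force: [0.6, 0.1, 4.4]
width: 0.001
```

Emit:
{"fn": "arm_command", "kwargs": {"deltas": [[0, 0.0007, 0, 0], [0, 0, 0, 0]]}}

```text
time: 17.9
tool_pos: [0.5261, -0.0776, 0.0661]
tcp_rot: [-1.21, -1.21, 1.209]
wrist_force: [0.3, -1.0, 5.3]
width: -0.002
```

Emit:
{"fn": "arm_command", "kwargs": {"deltas": [[0, 0.0007, 0, 0], [0, 0, 0, 0]]}}

```text
time: 18.15
tool_pos: [0.5261, -0.0776, 0.066]
tcp_rot: [-1.21, -1.21, 1.209]
wrist_force: [-1.3, -0.8, 9.9]
width: -0.0
```

Emit:
{"fn": "arm_command", "kwargs": {"deltas": [[0, 0.0005, 0, 0], [0, 0, 0, 0]]}}

```text
time: 18.4
tool_pos: [0.5262, -0.0777, 0.0659]
tcp_rot: [-1.21, -1.21, 1.209]
wrist_force: [-3.3, -0.5, 13.0]
width: -0.0
```

The button is at its hard stop: the force ramped to about 5 N over about 6 mm, then rose steeply. Now I'll release it, draw back and check.

Emit:
{"fn": "arm_command", "kwargs": {"deltas": [[0, -0.008, 0, 0], [0, -0.03, 0, 0], [0, -0.04, 0, 0], [-0.06, -0.03, 0.03, 0], [-0.06, 0, 0.03, 0], [-0.06, 0, 0.03, 0], [-0.06, 0, 0.02, 0], [0, 0, 0, 0], [0, 0, 0, 0], [0, 0, 0, 0]]}}

```text
time: 19.65
tool_pos: [0.4248, -0.2981, 0.1675]
tcp_rot: [-1.207, -1.21, 1.21]
wrist_force: [0.6, 0.4, -0.2]
width: -0.002
```

```bash
python3 look.py s6
python3 - <<'E'
import cv2
from workcell import read_camera
a=cv2.imread("pics/top0.png");b=read_camera("top")["color"][:,:,::-1]
cv2.imwrite("pics/cmp.png",cv2.vconcat([cv2.resize(x[160:295,175:355],None,fx=2.1,fy=2.1) for x in (a,b)]))
E
```

```text
19.65 [ 0.4248 -0.2981  0.1675] [ 0.6  0.4 -0.2]
top green 10 [239.8 215.5] [[0.5731 0.0024 0.05  ]]
top green 157 [281.27 238.46] [[ 0.5287 -0.0759  0.05  ]]
top red 8 [239.5 219.5] [[0.5654 0.003  0.05  ]]
side green 43 [237.77 211.53] [[ 0.5405 -0.0561  0.05  ]]
```

View pics/cmp.png

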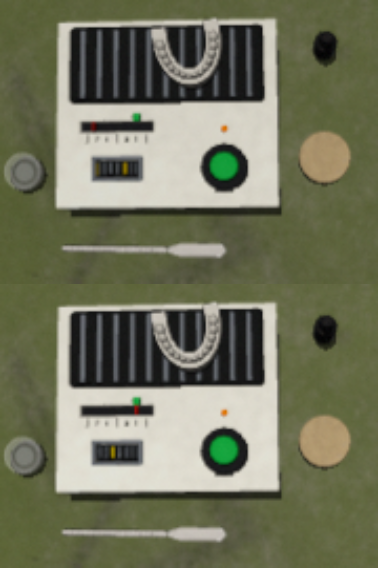

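View pics/s6.png

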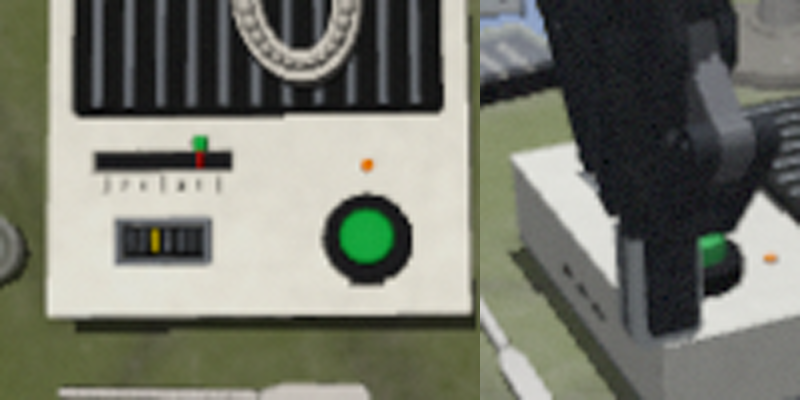

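The before and after pictures match apart from the pointer and wheel. The pointer is at the tab, the button is up again at the same pixels as before the press, and the arm is clear.

```bash
python3 -c "
from workcell import job; print(job.finish_job())"
```

```text
the job is handed in; nothing more can be done
None
```

I set the pointer to the green tab, then pressed and released the start button, and handed the job in at about 20 s of the 64 s allowed. No verdict was reported.

- **Wheel:** I felt for the rim and found its crest about 7 mm above the panel. Three strokes toward the right with the closed fingertip moved the pointer. The highest press I read was about 7.6 N; that is read only at the end of each move.
- **Pointer:** After the finger was off, the top view put the pointer about 0.6 mm from the tab, and the side view about 0.4 mm. The limit is 3.5 mm. The top view was unchanged after the button press.
- **Button:** The force rose to about 5 N over roughly 6 mm, then climbed steeply to 13 N at the stop. After release, the button was at the same pixels in the top view as before the press.
- **Everything else:** The cast, spatula, dish, bottle and tape look unmoved when I compare the top pictures from before and after; I did not measure them. The arm was clear of everything, with only sensor noise on the wrist.
- **Disagreements:** The two cameras differed by 1–4 mm in absolute positions on the panel. The distance between pointer and tab agreed to about 1 mm. The side view of the pointer was blocked in the last check, so that one rests on the top view alone.

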